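# Lever the snap lid of a seed tub loose with the lid key

### The arm

A 6-joint arm with a two-finger parallel gripper is mounted at the origin on a cart in front of the work surface, level with it; the furniture and walls round the work are solid. World frame = base frame: x ahead of the robot, y to its left, z up, the work surface at z = 0. Lengths are in m, angles in rad, forces in N, time in s.
With the tool pointing down it reaches from about 0.4 to 0.825 m from the base axis. Payload 7 kg.
Tool frame: the origin (TCP) lies at the very end of the fingers, on their centre line; the grasp point (between the pads) lies 19 mm behind it (manip.tcp_to_grasp is the distance from the TCP to the grasp point, in m); z points along the fingers, y is the line along which they close (so a half turn about z gives the same grasp; the last joint's range is limited). The gripper opens to 88 mm and grips with 3 to 60 N. Pads are 19 mm wide; open, the fingers measure 130 mm over their backs; the gripper's body (78 mm by 193 mm) begins 47 mm behind the grasp point.
Start: joints at [1.399, 0.359, 0.012, 0, -1.224, -0.288], TCP at [0.3, 0.605, 0.227] pointing down, gripper open.
Joint ranges: [-3.07, 3.07], [-1.43, 2.12], [-1.02, 1.25], [-3.03, 1.67], [-3.05, -0], [-3.03, 3.03]. Speed limits (rad/s): [2.39, 2.39, 3.01, 3.14, 3.14, 3.14].

### API

Orientations are given as a 3x3 rotation matrix whose columns are the frame's x, y, z axes.
In Python, from plant import get_state, imaging, workorder, manip gives the robot as it stands.
- The arm moves only by the tool step_arm, never from a script. Its argument "deltas" is a list of rows, each a list of 5 numbers: the shift along the world's x, y, z in mm, then the turn about the world's z in degrees, then the finger opening in mm, from 0 to 87.6. In form: [[dx, dy, dz, yaw, fingers], ...]. A call has 1 to 10 rows; each row shifts and turns the commanded pose from where the row before left it; what a row does not reach is not made up. A row lasts 1/10 s, in which the tool goes at most 50 mm and 8.59 degrees, less where a joint would pass 70% of its speed; a pose out of reach is approached as far as the arm can. A call with a gripper value outside its range is refused whole. The fingers move at their own pace and stop on an object; "force" is the grip in N (left out, the last holds). Time passes only in rows, so rows that do not move let the fingers close. It gives the time, the measured TCP pose, the force, the opening and the grip force at its end, in the units of the state.
- get_state(): the state, without advancing time (a new reading comes with each control period).
- imaging.snapshot(name): name is "side" or "top"; returns a dict with "pixels" (420x560x3 uint8, blue, green, red), "mtx" (3x3 intrinsics, pixels), "position" and "attitude" of the camera in the world. Camera axes: x right, y down, z forward; pixel columns grow to the right and rows downward; lengths in m; the calibration is good to about 2 mm. A picture is of the moment at which its call begins. There is no depth.
- workorder.finish_job(): hands the job in; it is judged then, once.
The state is a dict: "clock": time; "q": joint angles; "joint_vel": joint speeds; "effort": joint torques, N m; "tool_pos": TCP position; "orientation": TCP orientation; "wrist_force": force on the tool from outside, world axes, zero at the start; "torque": the same for the moment, N m; "opening": finger opening in m; "grasp_force": force on a finger pad.
Only numpy, scipy, OpenCV 4.12 (cv2) and the standard library are available. Lean on these libraries where they do the work, as an engineer would, in place of code of your own. Each camera call takes 0.05 s, during which the arm holds its last target. There are 200 camera calls.

### The job

The lid of the green seed tub is snapped shut too tightly for fingers. Take the orange lid key, slide its blade well into the notch under the lid's front edge and lever the lid up until its front edge springs over the black catch and stays propped up on it, with the back edge still in place. Then lay the key flat on the worktop, clear of the tub, and leave everything else alone.

Things in the scene. Friction and masses are not known exactly. Their poses are not given: they have to be found in the camera images.
- tub: Green seed tub fixed to the worktop, 120 (x) x 150 (y) x 103 mm high, hollow, walls 6 mm; origin at the centre of its underside, z up. Its front faces its own -x, outer front face at x = -60 mm, with a notch 64 mm wide (y -32 to +32 mm) and a yellow sill. Two rear hooks hold the lid's back edge down.
- notch (a point): Middle of the notch's sill at the outer front face: the fulcrum for the key. Sill 82 mm above the worktop, closed lid's underside 92 mm: the slot is 10 mm high, 64 mm wide, with over 90 mm of free depth behind it. Axes as the tub's: the blade goes in along +x.
- lid_front (a point): Middle of the lid's lower front edge. Height 92 mm when shut. Lifting it takes about 10 N; past the catch it stays propped on it at 104 to 107 mm. With the blade 45 mm in past the sill this takes tilting the key about 20 degrees (handle end down) over the sill; 25 degrees is harmless.
- key_grip (a point): Centre of the orange handle of the loose lid key (0.12 kg). Handle 94 (x) x 22 (y) x 24 mm (z), lying flat on the worktop at the start, so this point is then 12 mm up. +x runs to the blade tip, z up. Flat steel blade, 4 mm thick, 24 mm wide, at the height of the handle's centre, from x = 47 to 127 mm (last 10 mm: 3 thick, 20 wide).
- key: The lid key as a whole; its origin is under the handle's centre, 12 mm below point key_grip; same axes.
- lid: White loose lid of slick plastic, 115.5 x 136 x 4 mm, 0.15 kg, yellow strip at the front edge, lying between the tub's side walls, with two 8 mm ribs under it just behind the front wall at y = +-39 to +-61 mm; axes as the tub's; origin at the centre of its underside, 58 mm behind point lid_front.
- dibber: Bystander: wooden dibber lying down, 134 x 26 x 26 mm, origin at the centre of its underside. Leave alone.
- tumbler: Bystander: clear drinking tumbler, 81 mm wide, 92 mm high, origin at the centre of its foot. Leave alone.
- timer: Bystander: red and white kitchen timer, 66 mm wide, 43 mm high, origin at the centre of its foot. Leave alone.
- catch: Black sprung bar along the tub's front, moving 8 mm outward (-x). Origin and axes as the tub's. It reaches out to x = -71.5 mm, crosses under the notch at heights 31 to 41 mm; two arms rise at y = +-43 to +-59 mm to round noses (11 mm thick, centre height 101 mm) overhanging the lid's front edge by 3 mm. Lid past them, they snap back under it.

How it is judged:
By the outcome, as a careful person would: the job done as asked, in the order asked, and still so for the second after the job is handed in, with the robot touching nothing.
It also fails if it takes over 51 s, if anything falls off the work surface, if the arm or the gripper's body presses on something with over 40 N, if the wrist force passes 120 N, or if a joint passes its speed limit or range.

## Working session

There is one attempt and no reset: what is moved stays moved. The work goes in short steps, Python scripts to look and compute and a tool call to move; the robot and the scene stay as the last step left them, time stands still between calls to the robot, and variables do not carry over. Pictures are saved under pics/ and viewed, at most 12 in all, crops included, and the job is handed in when it is done.

Besides the shell and the picture viewer there is one more tool, called after "Request:" as name([rows], argument=value, ...), one row to a line, values as JSON. step_arm: Moves the arm, as the interface text tells. Its arguments: {"type":"object","properties":{"deltas":{"type":"array","items":{"type":"array","items":{"type":"number"}}},"force":{"type":"number"}},"required":["deltas"]}

```bash
mkdir -p pics
cat > h.py <<'E'
import numpy as np, cv2
from plant import get_state, imaging, workorder, manip
def snap(n,f=None):
    s=imaging.snapshot(n)
    if f: cv2.imwrite('pics/'+f,s['pixels'])
    return s
def ray(s,uv):
    d=np.asarray(s['attitude'])@np.linalg.inv(s['mtx'])@np.array([uv[0],uv[1],1.]);return np.asarray(s['position']),d
def onz(s,uv,z):
    p,d=ray(s,uv);return p+d*(z-p[2])/d[2]
def proj(s,X):
    c=np.asarray(s['attitude']).T@(np.asarray(X)-s['position']);c=np.asarray(s['mtx'])@c;return c[:2]/c[2]
def mask(s,lo,hi):
    h=cv2.cvtColor(s['pixels'],cv2.COLOR_BGR2HSV);return cv2.inRange(h,lo,hi)
E
python3 - <<'E'
from h import *
for n in('top','side'):
    s=snap(n,n+'1.png');print(n,np.round(s['position'],3),np.round(s['attitude'],2).tolist(),s['mtx'][0][0])
st=get_state();print(st['clock'],st['tool_pos'],np.round(st['orientation'],2).tolist(),st['opening'])
E
```

```text
top [0.367 0.058 1.25 ] [[0.01, -0.99, 0.17], [-1.0, -0.0, 0.01], [-0.01, -0.17, -0.99]] 455.55029051752246
side [ 0.592 -0.828  0.562] [[1.0, 0.0, 0.0], [-0.0, -0.47, 0.88], [0.0, -0.88, -0.47]] 391.4523306458167
0.1 [0.29939843 0.60448108 0.22569407] [[0.9, -0.44, -0.0], [-0.44, -0.9, -0.0], [0.0, 0.0, -1.0]] 0.08770766897548538
```

View pics/top1.png

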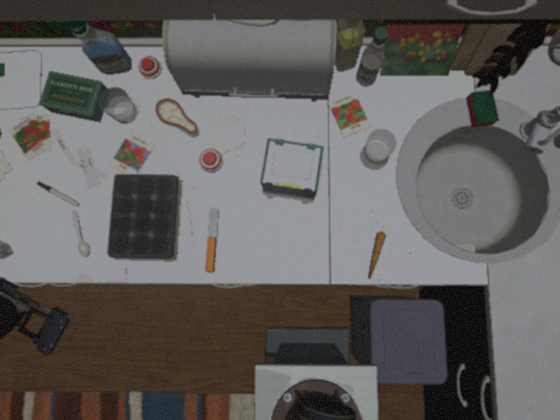

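View pics/side1.png

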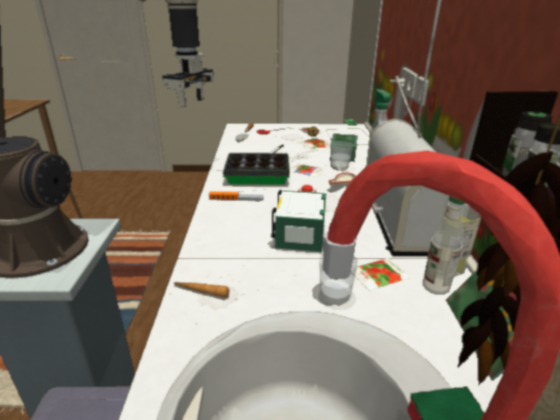

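Top view: orange handle around (211,253) with blade up to (214,209); tub at (292,168), its yellow front strip at (287,185), facing the robot. Side view: key at (235,196), tub at (300,220). I'll measure both by colour.

Run:
```python
from h import *
s=snap('top')
m=mask(s,(5,150,120),(18,255,255)); m2=m.copy(); m2[:, :190]=0; m2[:,240:]=0
c=max(cv2.findContours(m2,0,2)[0],key=cv2.contourArea); pts=np.array([onz(s,p[0],.024)[:2] for p in c])*1000
r=cv2.minAreaRect(pts.astype(np.float32));print('handle',r)
h=cv2.cvtColor(s['pixels'],cv2.COLOR_BGR2HSV)
roi=s['pixels'][200:275,195:230];
# handle axis by PCA
ys,xs=np.nonzero(m2);P=np.array([onz(s,p,.02)[:2] for p in zip(xs,ys)]);u=np.linalg.svd(P-P.mean(0))[2][0];print('handle ang',np.degrees(np.arctan2(u[1],u[0])),P.mean(0))
print('tip cand',onz(s,(214,209),.012))
b=s['pixels'].astype(int)
# yellow
m3=mask(s,(20,80,80),(35,255,255));m3[:, :255]=0;m3[:,330:]=0;m3[:130]=0;m3[205:]=0
ys,xs=np.nonzero(m3);print('yellow n',len(xs),xs.min(),xs.max(),ys.min(),ys.max())
P=np.array([onz(s,p,.096)[:2] for p in zip(xs,ys)]);u=np.linalg.svd(P-P.mean(0))[2][0];print(P.mean(0),np.degrees(np.arctan2(u[1],u[0])))
big=cv2.resize(s['pixels'][125:285,190:340],None,fx=5,fy=3.7*5/3.7,interpolation=cv2.INTER_CUBIC)[:600*2]
cv2.imwrite('pics/c1.png',cv2.resize(cv2.convertScaleAbs(s['pixels'][130:210,250:335],alpha=1.6),None,fx=7,fy=7,interpolation=cv2.INTER_CUBIC))
# green rim outer
m4=mask(s,(60,60,20),(90,255,255));m4[:, :250]=0;m4[:,330:]=0;m4[:130]=0;m4[210:]=0
m4=cv2.morphologyEx(m4,cv2.MORPH_CLOSE,np.ones((5,5)))
c=max(cv2.findContours(m4,0,2)[0],key=cv2.contourArea)
print('tubrect z103',cv2.minAreaRect(np.array([onz(s,p[0],.103)[:2]*1000 for p in c],dtype=np.float32)))
```

```text
handle ((436.3634033203125, 280.7218933105469), (16.433578491210938, 85.8725814819336), 88.31214904785156)
handle ang 178.35974441661708 [0.43253066 0.28179503]
tip cand [0.56026585 0.27718585 0.012     ]
yellow n 50 277 299 183 188
[0.60977741 0.07179182] -99.30613183831797
tubrect z103 ((713.6994018554688, 14.516317367553711), (18.338682174682617, 9.17844295501709), 75.55316925048828)
```

View pics/c1.png

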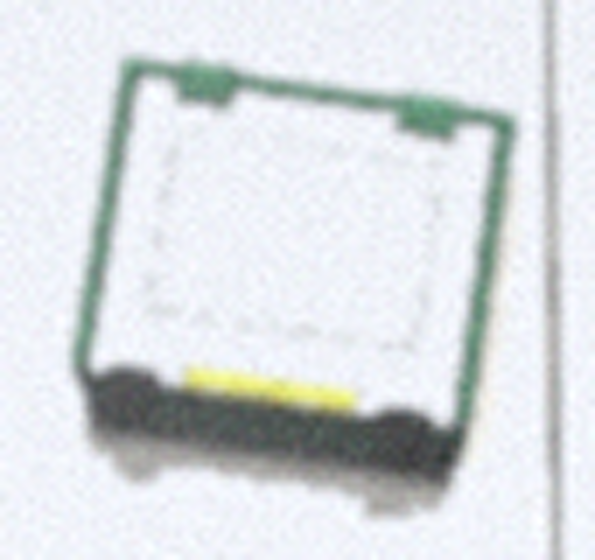

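The close-up shows the tub rim corners at crop (127,60), (515,117), (78,365), (463,430) (÷7, + (250,130)), yellow strip centred at (270,390); noses either side of the strip.

Run:
```python
from h import *
s=snap('top')
C=[(127,60),(515,117),(78,365),(463,430)]
W=[onz(s,(250+(u+.5)/7-.5,130+(v+.5)/7-.5),.103)[:2]*1000 for u,v in C]
bl,br,fl,fr=W;print(np.round(W))
print('w',np.linalg.norm(bl-br),np.linalg.norm(fl-fr),'d',np.linalg.norm(bl-fl),np.linalg.norm(br-fr))
ang=lambda d:np.degrees(np.arctan2(d[1],d[0]))
print(ang(bl-fl),ang(br-fr),ang(bl-br)-90,ang(fl-fr)-90)
c=np.mean(W,0);print('c',c)
a=np.radians(np.mean([ang(bl-br)-90,ang(fl-fr)-90,ang(bl-fl),ang(br-fr)]))
x=np.array([np.cos(a),np.sin(a)]);print(np.degrees(a),'yellow x', (np.array([609.8,71.8])-c)@x, (np.array([609.8,71.8])-c)@np.array([-x[1],x[0]]))
# side: key handle check
t=snap('side');m=mask(t,(3,150,120),(18,255,255));m[:150]=0;m[240:]=0;m[:,280:]=0
ys,xs=np.nonzero(m);print(len(xs),xs.min(),xs.max(),ys.min(),ys.max(),onz(t,(xs.mean(),ys.mean()),.018))
print('tub check', proj(t,[*fl/1000,.103]),proj(t,[*fr/1000,.103]),proj(t,[*br/1000,.103]))
for z in (.012,.024): print(proj(s,[.436,.281,z]),proj(t,[.436,.281,z]))
```

```text
[[734. 126.]
 [713. -19.]
 [618. 143.]
 [594.   1.]]
w 146.57289888497502 143.51997595238169 d 117.97469415805647 120.55647148593968
-8.054539469903741 -9.527724991127611 -8.58037754152609 -9.606529626244424
c [664.58790623  62.91149124]
-8.942292907200466 yellow x -55.5036072956325 0.26426184915199824
166 210 237 192 198 [0.43710321 0.27528736 0.018     ]
tub check [282.03095461 188.24903927] [273.35064778 213.2674294 ] [323.35436341 217.3367717 ]
[211.07338738 254.30860438] [223.30873566 195.56656655]
[210.27758175 254.05368117] [223.08055787 192.1460961 ]
```

Request:
step_arm([
  [14,-32,-9,2.4,60],
  [14,-32,-9,2.4,60],
  [14,-32,-9,2.4,60],
  [14,-32,-9,2.4,60],
  [14,-32,-9,2.4,60],
  [14,-32,-9,2.4,60],
  [14,-32,-9,2.4,60],
  [14,-32,-9,2.4,60],
  [14,-32,-9,2.4,60],
  [14,-35,-9,2.4,60],
], force=50)

```text
clock: 1.25
tool_pos: [0.44, 0.2808, 0.1364]
orientation: [[0.999, -0.039, 0.0], [-0.039, -0.999, 0.0], [0.0, -0.0, -1.0]]
wrist_force: [0.6, 1.0, -0.1]
opening: 0.0599
grasp_force: 0.0
```

Request:
step_arm([
  [0,0,0,0,60],
  [0,0,0,0,60],
  [0,0,0,0,60],
])

```text
clock: 1.55
tool_pos: [0.4398, 0.2826, 0.1369]
orientation: [[0.999, -0.041, 0.001], [-0.041, -0.999, 0.001], [0.001, -0.001, -1.0]]
wrist_force: [0.0, -0.0, -0.1]
opening: 0.0601
grasp_force: 0.0
```

Run:
```python
from h import *
s=snap('top');t=snap('side')
a=cv2.resize(cv2.convertScaleAbs(s['pixels'][190:290,150:260],alpha=1.5),(440,400),interpolation=cv2.INTER_CUBIC)
b=cv2.resize(t['pixels'][120:220,170:260],(360,400),interpolation=cv2.INTER_CUBIC)
cv2.imwrite('pics/c2.png',np.hstack([a,b]))
st=get_state();print(st['clock'],st['tool_pos'],np.round(st['orientation'],3).tolist(),st['opening'])
```

```text
1.65 [0.43951044 0.28290683 0.1368652 ] [[0.999, -0.04, 0.0], [-0.04, -0.999, 0.001], [0.0, -0.001, -1.0]] 0.060140541211378414
```

View pics/c2.png

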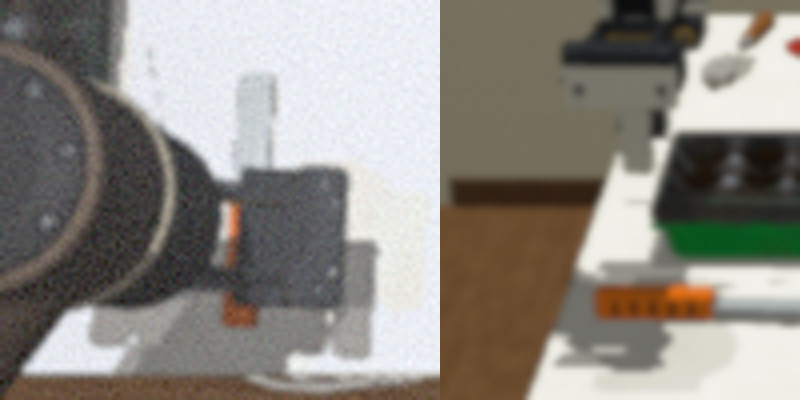

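Gripper is above the handle (crop left (290,240), handle visible (235,260)); descending.

Request:
step_arm([
  [0,-1,-30,0.6,60],
  [0,0,-30,0,60],
  [0,0,-30,0,60],
  [0,0,-25,0,60],
  [0,0,-10,0,60],
  [0,0,-7,0,60],
  [0,0,0,0,60],
])

```text
clock: 2.35
tool_pos: [0.4395, 0.2813, 0.0044]
orientation: [[1.0, -0.03, -0.0], [-0.03, -1.0, -0.0], [-0.0, 0.0, -1.0]]
wrist_force: [-0.7, -0.3, 0.6]
opening: 0.06
grasp_force: 0.0
```

Request:
step_arm([
  [0,0,0,0,15],
  [0,0,0,0,10],
  [0,0,0,0,10],
  [0,0,0,0,10],
  [0,0,0,0,10],
  [0,0,0,0,10],
], force=50)

```text
clock: 2.95
tool_pos: [0.4397, 0.281, 0.0049]
orientation: [[1.0, -0.03, 0.0], [-0.03, -1.0, 0.0], [0.0, -0.0, -1.0]]
wrist_force: [-1.0, 0.1, 2.4]
opening: 0.0216
grasp_force: 50.0
```

Request:
step_arm([
  [0,0,10,0,10],
  [0,0,20,0,10],
  [0,0,25,0,10],
  [0,0,20,0,10],
  [0,0,0,0,10],
])

```text
clock: 3.45
tool_pos: [0.4408, 0.2822, 0.0828]
orientation: [[1.0, -0.03, 0.003], [-0.03, -1.0, 0.004], [0.003, -0.004, -1.0]]
wrist_force: [-0.4, 0.7, -0.7]
opening: 0.0216
grasp_force: 50.0
```

Request:
step_arm([
  [1,-10,0,-0.8,10],
  [3,-22,0,-0.8,10],
  [3,-22,0,-0.8,10],
  [3,-22,0,-0.8,10],
  [3,-22,0,-0.8,10],
  [3,-22,0,-0.8,10],
  [2,-22,0,-0.8,10],
  [2,-22,0,-0.8,10],
  [2,-17,0,-0.8,10],
  [0,-6,0,0,10],
])

```text
clock: 4.45
tool_pos: [0.4604, 0.0916, 0.0786]
orientation: [[0.987, -0.158, -0.002], [-0.158, -0.987, -0.001], [-0.002, 0.002, -1.0]]
wrist_force: [0.4, -0.3, -1.1]
opening: 0.0213
grasp_force: 50.0
```

Run:
```python
from h import *
s=snap('top');t=snap('side')
np.savez('cal.npz',**{k:t[k] for k in('mtx','position','attitude')})
a=cv2.resize(cv2.convertScaleAbs(s['pixels'][165:245,255:335],alpha=1.5),(400,400),interpolation=cv2.INTER_CUBIC)
b=cv2.resize(t['pixels'][170:260,210:300],(400,400),interpolation=cv2.INTER_CUBIC)
cv2.imwrite('pics/c3.png',np.hstack([a,b]))
st=get_state();print(st['clock'],st['tool_pos'],np.round(st['orientation'],3).tolist(),st['opening'],st['wrist_force'],st['torque'])
# predicted tip
x=np.array(st['orientation'])[:,0];p=np.array(st['tool_pos'])+[0,0,.0075]
for d in(-.05,.044,.0835,.1235):
  u=proj(s,p+x*d);v=proj(t,p+x*d);print(d,np.round((u-[255,165])*5),np.round((v-[210,170])*400/90)+[400,0])
```

```text
4.55 [0.46086985 0.09266969 0.07895871] [[0.988, -0.157, -0.001], [-0.157, -0.988, -0.001], [-0.001, 0.001, -1.0]] 0.02129846840704685 [-0.57844509 -0.11460974 -1.37309622] [0.0340272  0.04846212 0.04593384]
-0.05 [108. 489.] [377. 136.]
0.044 [138. 306.] [530. 148.]
0.0835 [151. 231.] [596. 153.]
0.1235 [163. 156.] [663. 158.]
```

View pics/c3.png

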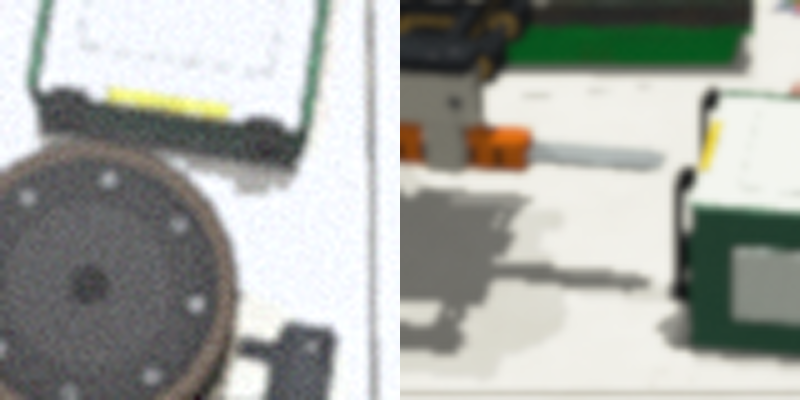

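Right half: key level, tip at crop (663,158) as predicted; left: notch strip at (167,102) straight ahead. Insert in stages, watching force.

Request:
step_arm([
  [5,-1,0,0,10],
  [5,-0.5,0,0,10],
  [5,-0.5,0,0,10],
  [5,-0.5,0,0,10],
  [4,-0.5,0,0,10],
  [4,-0.5,0,0,10],
  [4,-0.5,0,0,10],
  [0,0,0,0,10],
])

```text
clock: 5.35
tool_pos: [0.4941, 0.0899, 0.0795]
orientation: [[0.988, -0.156, 0.0], [-0.156, -0.988, -0.0], [0.0, -0.0, -1.0]]
wrist_force: [-0.2, -0.2, -1.6]
opening: 0.0216
grasp_force: 50.0
```

Run:
```python
from h import *
t=snap('side')
b=cv2.resize(t['pixels'][165:245,220:320],(800,600),interpolation=cv2.INTER_CUBIC)
cv2.imwrite('pics/c4.png',b)
```

```text
(no output)
```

View pics/c4.png

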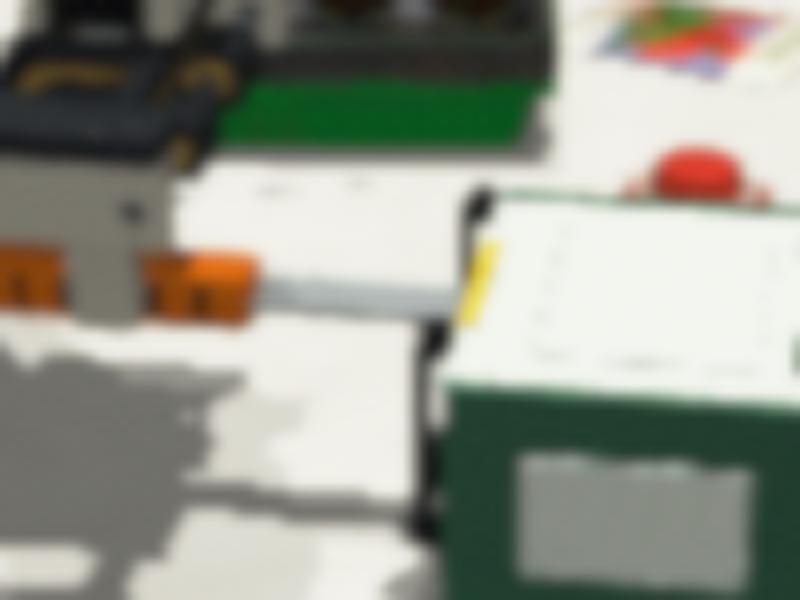

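The blade passes under the yellow strip at (460,300) with no contact force. Going deeper.

Request:
step_arm([
  [5,-0.8,0,0,10],
  [5,-0.8,0,0,10],
  [5,-0.8,0,0,10],
  [5,-0.8,0,0,10],
  [5,-0.8,0,0,10],
  [5,-0.8,0,0,10],
  [5,-0.8,0,0,10],
  [3,-0.4,0,0,10],
  [0,0,0,0,10],
])

```text
clock: 6.3
tool_pos: [0.5319, 0.0838, 0.0795]
orientation: [[0.988, -0.156, -0.0], [-0.156, -0.988, -0.0], [-0.0, 0.0, -1.0]]
wrist_force: [0.5, 0.6, -1.1]
opening: 0.0219
grasp_force: 50.0
```

Request:
step_arm([
  [0,0,-3,0,10],
  [0,0,-3,0,10],
  [0,0,-3,0,10],
  [0,0,-3,0,10],
  [0.3,0,-3,0,10],
  [0.3,0,-3,0,10],
  [0.4,0,-2,0,10],
  [0,0,0,0,10],
])

```text
clock: 7.1
tool_pos: [0.5323, 0.084, 0.0602]
orientation: [[0.988, -0.155, 0.0], [-0.155, -0.988, -0.0], [0.0, -0.0, -1.0]]
wrist_force: [-5.1, -0.0, 9.8]
opening: 0.0218
grasp_force: 50.0
```

Request:
step_arm([
  [0.3,0,-2,0,10],
  [0.3,0,-2,0,10],
  [0.3,0,-2,0,10],
  [0.4,0,-2,0,10],
  [0,0,0,0,10],
])

```text
clock: 7.6
tool_pos: [0.5339, 0.0839, 0.0518]
orientation: [[0.988, -0.155, 0.0], [-0.155, -0.988, -0.0], [0.0, -0.0, -1.0]]
wrist_force: [-3.3, -1.2, 5.2]
opening: 0.0215
grasp_force: 50.0
```

Run:
```python
from h import *
t=snap('side')
b=cv2.resize(t['pixels'][165:245,220:320],(800,600),interpolation=cv2.INTER_CUBIC)
cv2.imwrite('pics/c5.png',b)
```

```text
(no output)
```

View pics/c5.png

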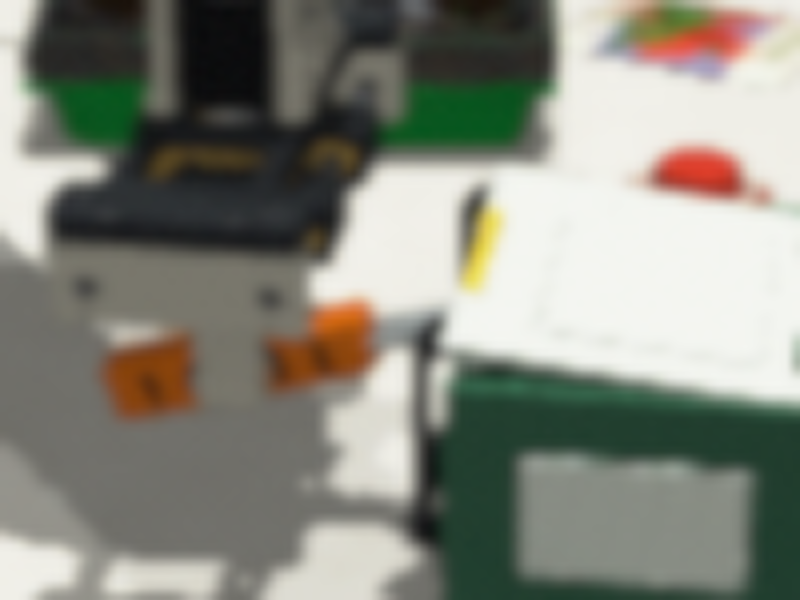

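Lid front is lifted (strip at (482,245), the near nose at (430,330) now below it). A little more tilt for margin.

Request:
step_arm([
  [0.4,0,-2,0,10],
  [0.4,0,-2,0,10],
  [0,0,0,0,10],
  [0,0,0,0,10],
])

```text
clock: 8.05
tool_pos: [0.5348, 0.0838, 0.0479]
orientation: [[0.988, -0.155, 0.001], [-0.155, -0.988, -0.0], [0.001, -0.0, -1.0]]
wrist_force: [-1.7, -1.1, 5.2]
opening: 0.0216
grasp_force: 50.0
```

Request:
step_arm([
  [-0.4,0,2,0,10],
  [-0.4,0,2,0,10],
  [-0.4,0,2,0,10],
  [-0.4,0,2,0,10],
  [-0.4,0,2,0,10],
  [-0.3,0,2,0,10],
  [0,0,0,0,10],
])

```text
clock: 8.75
tool_pos: [0.5324, 0.0839, 0.0598]
orientation: [[0.988, -0.155, 0.0], [-0.155, -0.988, 0.0], [0.0, -0.0, -1.0]]
wrist_force: [0.2, 0.4, -2.5]
opening: 0.0211
grasp_force: 50.0
```

Run:
```python
from h import *
t=snap('side')
b=cv2.resize(t['pixels'][165:245,220:320],(800,600),interpolation=cv2.INTER_CUBIC)
cv2.imwrite('pics/c6.png',b)
```

```text
(no output)
```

View pics/c6.png

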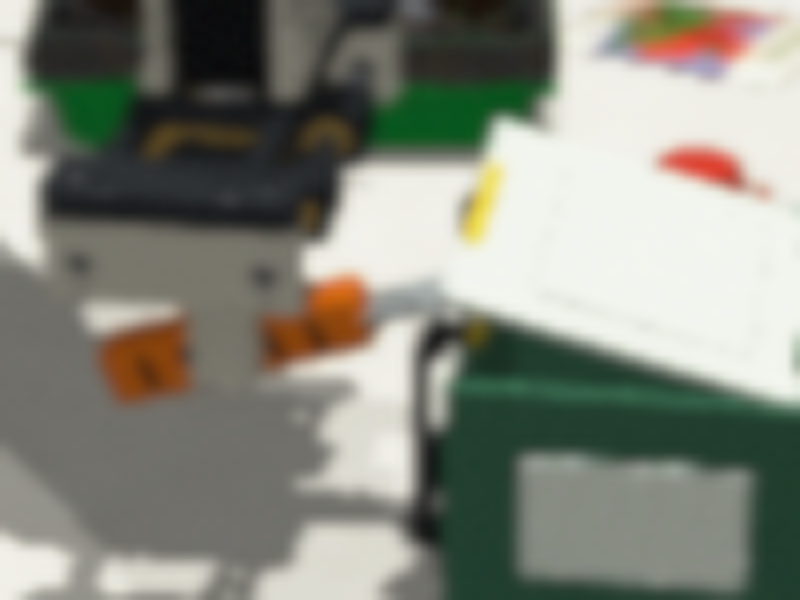

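The key stayed tilted in the pads and lifted the lid further (strip now at (483,205)). Reverse that, then loosen the grip so the key can pivot back on the sill.

Request:
step_arm([
  [0.4,0,-2,0,10],
  [0.4,0,-2,0,10],
  [0.4,0,-2,0,10],
  [0.4,0,-2,0,10],
  [0.4,0,-2,0,10],
  [0.2,0,-1,0,10],
  [0,0,0,0,10],
])

```text
clock: 9.5
tool_pos: [0.5346, 0.0838, 0.0486]
orientation: [[0.988, -0.155, -0.0], [-0.155, -0.988, -0.0], [-0.0, 0.0, -1.0]]
wrist_force: [-1.5, -0.8, 1.5]
opening: 0.0219
grasp_force: 50.0
```

Request:
step_arm([
  [0,0,0,0,10],
  [0,0,0,0,10],
  [-0.4,0,2,0,10],
  [-0.4,0,2,0,10],
  [-0.4,0,2,0,10],
  [-0.3,0,2,0,10],
  [-0.2,0,2,0,10],
  [0,0,0,0,10],
], force=5)

```text
clock: 10.3
tool_pos: [0.533, 0.084, 0.0589]
orientation: [[0.988, -0.155, 0.001], [-0.155, -0.988, 0.0], [0.001, -0.0, -1.0]]
wrist_force: [0.9, -0.4, -0.9]
opening: 0.0219
grasp_force: 5.0
```

Run:
```python
from h import *
t=snap('side')
b=cv2.resize(t['pixels'][165:245,220:320],(800,600),interpolation=cv2.INTER_CUBIC)
cv2.imwrite('pics/c7.png',b)
```

```text
(no output)
```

View pics/c7.png

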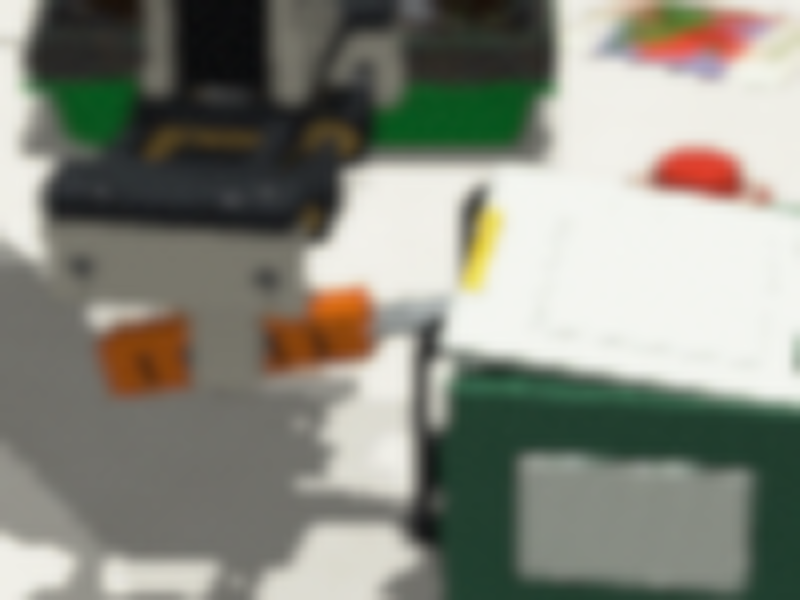

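Key untilted to ~12°, lid unchanged at strip (482,245), i.e. resting on the catch. Firm grip and withdraw along the blade axis.

Request:
step_arm([
  [0,0,0,0,10],
  [0,0,0,0,10],
  [-5,0.8,-0.9,0,10],
  [-6,0.9,-1,0,10],
  [-7,1.1,-1.2,0,10],
  [-7,1.1,-1.2,0,10],
  [-7,1.1,-1.2,0,10],
  [-7,1.1,-1.2,0,10],
  [-7,1.1,-1.2,0,10],
  [-7,1.1,-1.2,0,10],
], force=40)

```text
clock: 11.35
tool_pos: [0.4793, 0.0923, 0.0494]
orientation: [[0.988, -0.155, 0.0], [-0.155, -0.988, 0.0], [0.0, -0.0, -1.0]]
wrist_force: [0.6, -0.3, -1.0]
opening: 0.0218
grasp_force: 40.0
```

Request:
step_arm([
  [-8,1.2,0,0,10],
  [-10,1.6,0,0,10],
  [-10,1.6,0,0,10],
  [-5,0.8,0,0,10],
  [0,0,0,0,10],
])

```text
clock: 11.85
tool_pos: [0.4462, 0.0975, 0.0497]
orientation: [[0.988, -0.155, 0.0], [-0.155, -0.988, 0.0], [0.0, -0.0, -1.0]]
wrist_force: [1.5, -0.2, -0.9]
opening: 0.0221
grasp_force: 40.0
```

Run:
```python
from h import *
t=snap('side')
b=cv2.resize(t['pixels'][165:245,220:320],(800,600),interpolation=cv2.INTER_CUBIC)
cv2.imwrite('pics/c8.png',b)
```

```text
(no output)
```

View pics/c8.png

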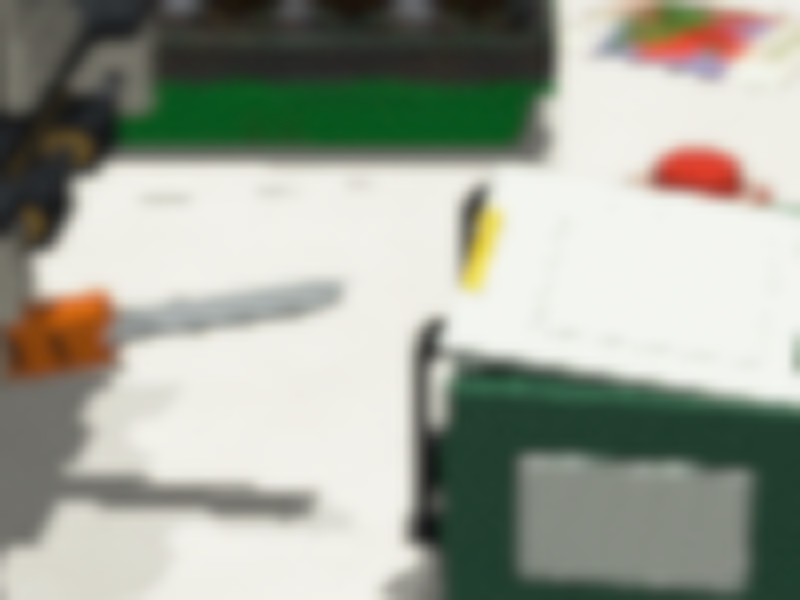

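Lid stays propped on the catch (strip (482,245), nose (430,340) under it); key is out. Carry it to clear worktop and lay it down.

Request:
step_arm([
  [0,8,0,0,10],
  [0,15,0,0,10],
  [0,18,0,0,10],
  [0,18,0,0,10],
  [1,18,0,0,10],
  [1,18,0,0,10],
  [1,18,0,0,10],
  [1,15,0,0,10],
  [0,10,-5,0,10],
  [0,4,-10,0,10],
])

```text
clock: 12.9
tool_pos: [0.4513, 0.2409, 0.0344]
orientation: [[0.988, -0.155, 0.001], [-0.155, -0.988, 0.001], [0.001, -0.001, -1.0]]
wrist_force: [-0.7, -0.1, -0.2]
opening: 0.0215
grasp_force: 40.0
```

Request:
step_arm([
  [0,0,-8,0,10],
  [0,0,-7,0,10],
  [0,0,0,0,10],
])

```text
clock: 13.2
tool_pos: [0.45, 0.238, 0.018]
orientation: [[0.988, -0.156, -0.002], [-0.156, -0.988, -0.002], [-0.002, 0.002, -1.0]]
wrist_force: [0.6, -0.9, -1.4]
opening: 0.0221
grasp_force: 40.0
```

Request:
step_arm([
  [0,0,0,0,10],
  [0,0,-3,0,10],
  [0,0,-3,0,10],
  [0,0,-3,0,10],
  [0,0,-3,0,10],
  [0,0,-2,0,10],
  [0,0,0,0,10],
  [0,0,0,0,10],
], force=6)

```text
clock: 14.0
tool_pos: [0.4506, 0.2392, 0.0053]
orientation: [[0.988, -0.156, -0.001], [-0.156, -0.988, -0.0], [-0.0, 0.001, -1.0]]
wrist_force: [0.3, -0.1, -1.0]
opening: 0.0219
grasp_force: 6.0
```

Open, rise straight up, and look.

Request:
step_arm([
  [0,0,0,0,30],
  [0,0,0,0,45],
  [0,0,0,0,60],
  [0,0,0,0,60],
  [0,0,10,0,60],
  [0,0,20,0,60],
  [0,0,30,0,60],
  [0,0,40,0,60],
  [0,0,40,0,60],
  [0,0,20,0,60],
])

```text
clock: 15.0
tool_pos: [0.452, 0.2402, 0.17]
orientation: [[0.988, -0.155, 0.004], [-0.155, -0.988, 0.004], [0.004, -0.004, -1.0]]
wrist_force: [1.2, 0.1, -0.6]
opening: 0.06
grasp_force: 0.0
```

Request:
step_arm([
  [0,20,0,0,60],
  [0,35,0,0,60],
  [0,35,0,0,60],
  [0,35,0,0,60],
  [0,35,0,0,60],
  [0,35,0,0,60],
  [0,20,0,0,60],
  [0,0,0,0,60],
])

```text
clock: 15.8
tool_pos: [0.4502, 0.4569, 0.1643]
orientation: [[0.988, -0.154, -0.0], [-0.154, -0.988, -0.001], [-0.0, 0.001, -1.0]]
wrist_force: [0.0, -0.1, 0.3]
opening: 0.0598
grasp_force: 0.0
```

Run:
```python
from h import *
t=snap('side');s=snap('top')
b=cv2.resize(t['pixels'][170:250,210:330],(480,320),interpolation=cv2.INTER_CUBIC)
a=cv2.resize(cv2.convertScaleAbs(s['pixels'][125:285,190:340],alpha=1.6),(300,320),interpolation=cv2.INTER_CUBIC)
cv2.imwrite('pics/c9.png',np.hstack([a,b]))
print(get_state()['clock'],get_state()['tool_pos'])
```

```text
15.9 [0.45018634 0.45445361 0.16460209]
```

View pics/c9.png

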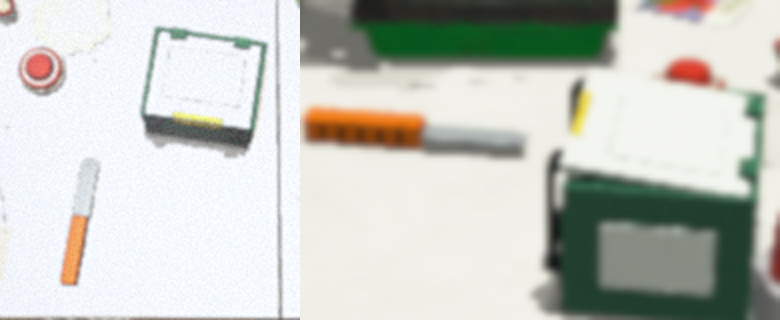

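The key lies flat at (80,220) in the left half, clear of the tub. The lid is propped at the front (right half, strip at (582,112)) and its back edge is still under the hooks at (755,105) and (745,165).

```bash
python3 -c "
from h import *
print(workorder.finish_job())"
```

```text
the job is handed in; nothing more can be done
None
```

The lid's front edge is propped up on the catch with its back edge still under the rear hooks, the key lies flat on the worktop clear of the tub, and the job was handed in at about 16 s; no verdict came back.

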